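# Park the print roller at the top of its ramp

### The arm

A 6-joint arm with a two-finger parallel gripper is mounted at the origin on the work surface. World frame = base frame: x ahead of the robot, y to its left, z up, the work surface at z = 0. Lengths are in m, angles in rad, forces in N, time in s.
With the tool pointing down it reaches from about 0.325 to 0.925 m from the base axis. Payload 3.1 kg.
Tool frame: the origin (TCP) lies midway between the tips of the shut fingers; the grasp point (between the pads) lies arm.grip_point_offset behind it (arm.grip_point_offset is the distance from the TCP to the grasp point, in m); x points along the fingers, z is the direction in which the jaws open and shut, and the axes are right-handed (so a half turn about x gives the same grasp; the last joint's range is limited). The gripper opens to 85 mm and grips with 20 to 120 N. Pads are 22 mm wide; open, the fingers measure 114 mm over their backs; the gripper's body (76 mm by 85 mm) begins 54 mm behind the grasp point. The pads swing forward as they close: fully open they stand 13 mm farther back than shut.
Start: joints at [1.098, 0.217, 1.613, -0, 1.311, -0.112], TCP at [0.221, 0.585, 0.231] pointing down, gripper open.
Joint ranges: [-2.75, 2.75], [-0.78, 2.1], [0.31, 2.55], [-1.13, 4.27], [0.13, 2.63], [-2.58, 2.58]. Speed limits (rad/s): [2.79, 2.79, 3.14, 3.14, 3.14, 3.14].

### API

Orientations are given as a rotation vector (axis times angle).
In Python, from rig import arm gives the robot as it stands.
- The arm moves only by the tool drive_tool, never from a script. Its argument "commands" is text: rows parted by semicolons, each of 5 numbers parted by spaces: the shift along the world's x, y, z in cm, then the turn about the world's z in degrees, then the closure in counts, from 0 (fully open) to 255 (shut). In form: dx dy dz twist jaw; .... A call has 1 to 8 rows; each row is the pose to reach, as a shift and turn from the pose commanded when the call began; what a row does not reach only later rows make up. A row lasts 1/10 s, in which the tool goes at most 50 mm and 8.59 degrees, less where a joint would pass 70% of its speed; a pose out of reach is approached as far as the arm can. A call with a gripper value outside its range is refused whole. The fingers move at their own pace and stop on an object; "grip_force" is the grip in N (left out, the last holds). Time passes only in rows, so rows that repeat a pose let the fingers close. It gives the time, the measured TCP pose, the force and the opening at its end, in the units of the state.
- arm.get_obs(): the state, without advancing time (a new reading comes with each control period).
- arm.get_image(name): name is "side" or "top" or "wrist"; returns a dict with "img" (400x640x3 uint8, red, green, blue), "intrinsics" (3x3 intrinsics, pixels), "R" (3x3) and "t" (3): a world point X has camera coordinates R X + t. Camera axes: x right, y down, z forward; pixel columns grow to the right and rows downward; lengths in m; the calibration is good to about 2 mm. A picture is of the moment at which its call begins. There is no depth.
- arm.job_done(): hands the job in, once; it reports no verdict.
The state is a dict: "time_s": time; "joints": joint angles; "qvel": joint speeds; "joint_efforts": joint torques, N m; "tcp_pos": TCP position; "ee_rot": TCP orientation; "contact_force": force on the tool from outside, world axes, zero at the start; "moment": the same for the moment, N m; "grip_width": finger opening in m.
Only numpy, scipy, OpenCV 4.12 (cv2) and the standard library are available. Lean on these libraries where they do the work, as an engineer would, in place of code of your own. Each camera call takes 0.05 s, during which the arm holds its last target.

### The job

Put the long rubber print roller away: from the low end of its wide wooden ramp, push it slowly and steadily up the ramp with your fingertips until it drops into the pocket against the stop at the top. Do not let it run back down on the way and do not grasp, lift or carry it. Take your hand away when it is parked, and leave the short roller and everything else on the table where they are.

Things in the scene. Friction and masses are not known exactly. Their poses are not given: they have to be found in the camera images.
- long_roller: Dark rubber-covered print roller, a plain cylinder 50 mm in diameter, 120 mm long, aluminium ends, about 0.3 to 0.55 kg. Origin at its centre; own y along its axis (x and z turn as it rolls). It starts lying across the low end of the wide ramp against the toe strip, its axis 38 mm above the table. Smooth; a push of 1 to 3 N rolls it. Let go on the slope, it rolls back.
- wide_ramp: Fixed plywood ramp, the wider of two, on the left or right, turned up to 0.4 rad: 150 mm wide, 130 mm between rails standing 12 mm above the deck. Origin: underside, on the table; own x level, UPHILL (away from the robot), y across, z up. In this frame (mm): toe strip x -125 to -115, 17 high; straight 10-degree deck from x -115, z 10 up to the crest, then the pocket and the stop, x 119 to 131, 78 high.
- wide_ramp_crest (a point): Middle of the crest line of the wide ramp, the top edge of its sloping deck: x +75, z 43.5 mm in the ramp's frame. Behind it lies the pocket, x 75 to 119 mm, about 3 mm lower, floor tipped 3 degrees down towards the stop, between cheeks 60 mm high above the table. Same axes as the ramp.
- wide_ramp_seat (a point): Centre of the long roller when parked against the stop: x +94, z 64.5 mm in the wide ramp's frame; same axes. Coming from the toe (centre at x -101, z 38 mm) the roller's centre is highest, 68.5 mm, as it crosses the crest. Once in the pocket the roller stays there by itself.
- narrow_ramp: Fixed plywood ramp of the same lengths, heights and frame as the wide ramp but 102 mm wide outside, 82 mm between its rails; it stands beside the wide one, on the other side of the table's middle. Not part of the job.
- short_roller: Rubber print roller 40 mm in diameter, 72 mm long, already parked in the pocket of the narrow ramp. Origin at its centre. Leave it alone.
- tape: Cardboard ring (empty tape core) lying flat on the table between the two ramps, 60 mm outside diameter, 24 mm high. Origin: centre of the underside. Leave it alone.
- mug: Blue ceramic mug, 84 mm across, 85 mm high, at the left. Origin: centre of the underside. Leave it alone.
- sprayer: Clear spray bottle with white head, 76 mm across, 160 mm high, at the right. Origin: centre of the underside. Leave it alone.
- jar: Amber jar with steel lid, 60 mm across, 75 mm high, beyond the ramps. Origin: centre of the underside. Leave it alone.
- clip: Steel bulldog clip lying flat, about 60 x 50 mm, 16 mm high, at the left. Origin: underside. Leave it alone.
- brush: Brush lying flat at the right. Leave it alone.
Mind the look-alikes: they are no part of the job. What is shaped like the long_roller but green or white is not meant.

How it is judged:
On the way, in this order (a step that is already met when the one before it is completed fails the run):
1. the long roller is on its way up the ramp, rolling on the deck between the rails (x of long_roller in the frame of wide_ramp between -0.03 and 0.065 m and z of long_roller in the frame of wide_ramp below 0.08 m and y of long_roller in the frame of wide_ramp between -0.012 and 0.012 m), for 0.2 s.
2. the long roller lies in the pocket against the stop (x of long_roller in the frame of wide_ramp between 0.087 and 0.099 m and z of long_roller in the frame of wide_ramp between 0.059 and 0.07 m and y of long_roller in the frame of wide_ramp between -0.012 and 0.012 m and angle between the y axis of long_roller and the y axis of wide_ramp, either way round below 0.1 rad), for 0.2 s.
At the end, for the whole second after the job is handed in: The long roller lies at rest in the pocket of the wide ramp, its axis within about 6 mm of the place it takes against the stop, level with the pocket's floor and square to the ramp within 0.1 rad; the bystanders and the short roller are within 20 mm of their starts (all of step 2 and linear speed of long_roller below 0.02 m/s and distance of each of short_roller, tape, mug, sprayer, jar, clip, brush from where it was at the start of the episode below 0.02 m); the robot touches nothing.
It fails at once if the long roller is lifted off the ramp by 15 mm or more (z of long_roller in the frame of wide_ramp above 0.085 m or (z of long_roller in the frame of wide_ramp above 0.073 m and x of long_roller in the frame of wide_ramp below 0 m) or (z of long_roller in the frame of wide_ramp above 0.061 m and x of long_roller in the frame of wide_ramp below -0.06 m)).
It fails at once if the long roller runs loose on the slope (faster than 0.28 m/s, as when it rolls back 4 cm or more, or is flung up) (linear speed of long_roller above 0.28 m/s and x of long_roller in the frame of wide_ramp below 0.06 m).
It fails at once if the long roller leaves its ramp (x of long_roller in the frame of wide_ramp below -0.125 m or x of long_roller in the frame of wide_ramp above 0.11 m or y of long_roller in the frame of wide_ramp above 0.03 m or y of long_roller in the frame of wide_ramp below -0.03 m).
It fails at once if the short roller or a bystander is moved by 20 mm or more (distance of any of short_roller, tape, mug, sprayer, jar, clip, brush from where it was at the start of the episode above 0.02 m).
It also fails if it takes over 37 s, if anything falls off the work surface, if the arm or the gripper's body presses on something with over 40 N, if the wrist force passes 120 N, or if a joint passes its speed limit or range.

## Working session

There is one attempt and no reset: what is moved stays moved. The work goes in short steps, Python scripts to look and compute and a tool call to move; the robot and the scene stay as the last step left them, time stands still between calls to the robot, and variables do not carry over. Pictures are saved under pics/ and viewed, and the job is handed in when it is done.

Besides the shell and the picture viewer there is one more tool, called after "Emit:" as name(argument=value, ...) on one line, values as JSON. drive_tool: Moves the arm, as the interface text tells. Its arguments: {"type":"object","properties":{"commands":{"type":"string"},"grip_force":{"type":"number"}},"required":["commands"]}

```bash
ls; mkdir -p pics
python3 - <<'E'
from rig import arm
import cv2
print(arm.get_obs(), arm.grip_point_offset)
for n in ["side","top","wrist"]:
    d=arm.get_image(n); cv2.imwrite(f"pics/{n}0.png",d["img"][:,:,::-1]); print(n,d["intrinsics"],d["R"],d["t"])
E
```

```text
pics
{'time_s': 0.0, 'joints': array([ 1.09777496e+00,  2.17777422e-01,  1.61491367e+00,  1.36857869e-05,
        1.31124837e+00, -1.12220053e-01]), 'qvel': array([ 0.00097494,  0.00047605, -0.00119974, -0.00114822,  0.00114652,
       -0.0018913 ]), 'joint_efforts': array([ 1.46261951e-03, -3.96859503e+01, -3.03850114e+01, -1.20054624e-04,
        9.71643225e-03, -9.99357098e-06]), 'tcp_pos': array([0.22026433, 0.58405464, 0.22996449]), 'ee_rot': array([-0.94063365,  1.36068875,  0.93881856]), 'contact_force': array([0.44591844, 1.72872735, 0.76772454]), 'moment': array([ 0.00820655, -0.01322775,  0.07361109]), 'grip_width': 0.08551948536172313} 0.0187
side [[504.5032243    0.         315.92732912]
 [  0.         504.5032243  201.44181127]
 [  0.           0.           1.        ]] [[-0.99306934 -0.11543401  0.02209681]
 [-0.09425172  0.66985989 -0.73648106]
 [ 0.0702132  -0.73345942 -0.67609717]] [0.53679839 0.09809275 1.46687705]
top [[396.65708664   0.         316.38171425]
 [  0.         396.65708664 200.99119675]
 [  0.           0.           1.        ]] [[ 0.02506668 -0.99968501  0.00123863]
 [-0.98090141 -0.02483471 -0.19291361]
 [ 0.19288361  0.00362073 -0.98121496]] [0.00609751 0.528304   1.18427005]
wrist [[306.61573546   0.         318.1153521 ]
 [  0.         306.61573546 201.72042772]
 [  0.           0.           1.        ]] [[ 0.35179624  0.93607397 -0.00221832]
 [ 0.88753668 -0.33279982  0.31862663]
 [ 0.29751983 -0.11406049 -0.94787771]] [-0.62429668 -0.04274131  0.37925587]
```

View pics/top0.png

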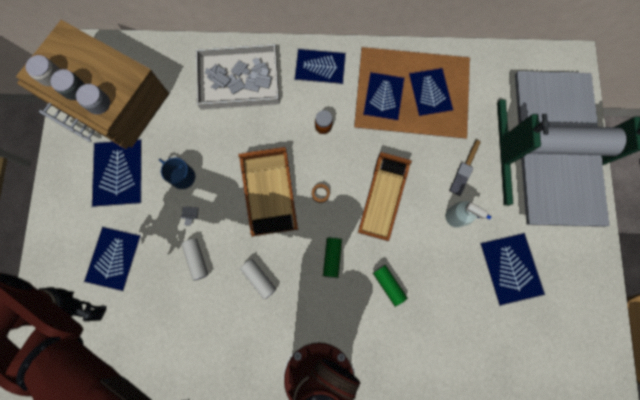

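View pics/side0.png

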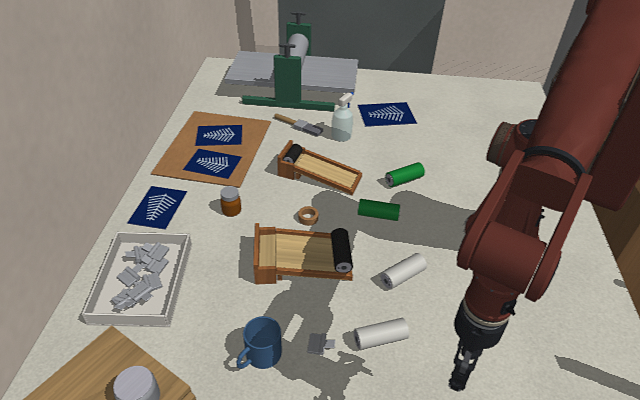

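View pics/wrist0.png

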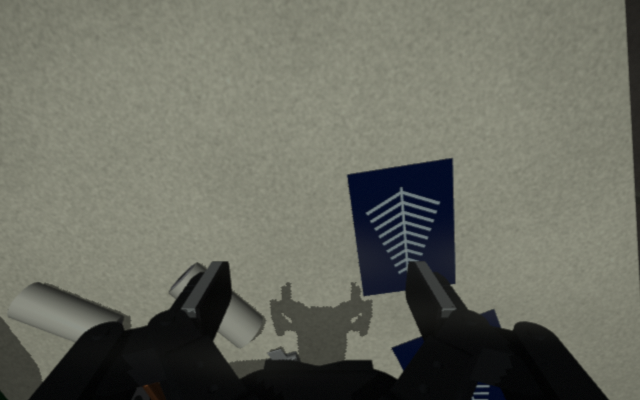

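The wide ramp is at about (268,190) in the top view, with its low end toward the robot. The dark roller lies on that end at (273,225). Cylinders of the same shape are at (195,258) and (259,278), both white, and at (332,257) and (390,285), both green. The black one on the wide ramp fits the description. I'll confirm it in an enlarged crop.

Run:
```python
import cv2,numpy as np
a=cv2.imread("pics/top0.png")[140:245,230:330]; b=cv2.imread("pics/side0.png")[215:290,245:365]
a=cv2.resize(a,(560,588),interpolation=cv2.INTER_CUBIC); cv2.imwrite("pics/ct.png",a)
cv2.imwrite("pics/cs.png",cv2.resize(b,(780,488),interpolation=cv2.INTER_CUBIC))
```

```text
(no output)
```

View pics/ct.png

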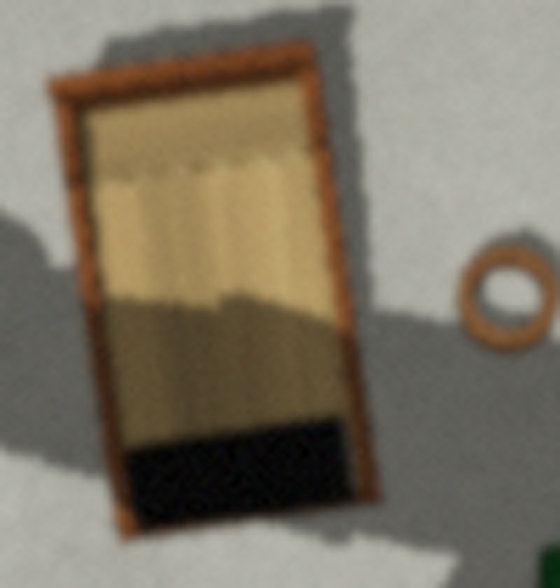

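View pics/cs.png

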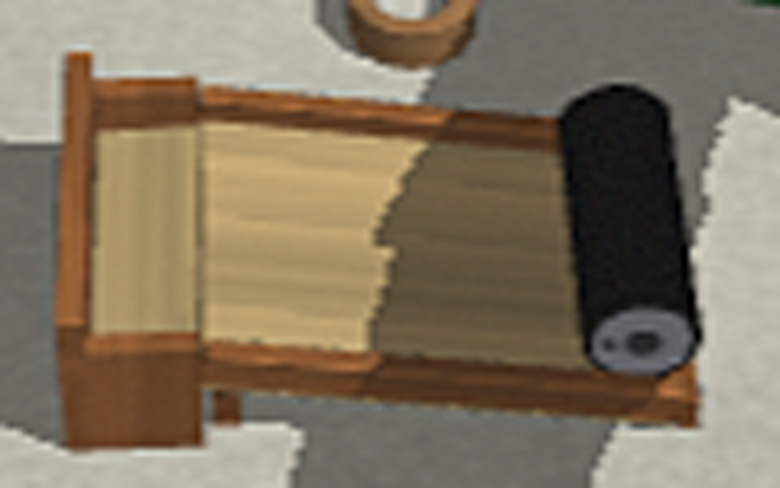

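Both crops show the black roller with an aluminium end lying at the low end of the wide ramp. The stop and pocket are at the far end. Next I'll fit the ramp pose from the corners.

```bash
cat > fit.py <<'E'
import numpy as np
from scipy.optimize import least_squares
C={"top":(np.array([[396.657,0,316.382],[0,396.657,200.991],[0,0,1]]),np.array([[0.02506668,-0.99968501,0.00123863],[-0.98090141,-0.02483471,-0.19291361],[0.19288361,0.00362073,-0.98121496]]),np.array([0.00609751,0.528304,1.18427005])),
"side":(np.array([[504.503,0,315.927],[0,504.503,201.442],[0,0,1]]),np.array([[-0.99306934,-0.11543401,0.02209681],[-0.09425172,0.66985989,-0.73648106],[0.0702132,-0.73345942,-0.67609717]]),np.array([0.53679839,0.09809275,1.46687705]))}
def proj(c,X):
    K,R,t=C[c]; p=(K@(R@np.atleast_2d(X).T+t[:,None])).T; return p[:,:2]/p[:,2:]
def w(p,X):
    X=np.atleast_2d(X); c,s=np.cos(p[2]),np.sin(p[2])
    return np.c_[p[0]+c*X[:,0]-s*X[:,1],p[1]+s*X[:,0]+c*X[:,1],X[:,2]]
if __name__=="__main__":
    T=[(131,75,78,238.9,155.2),(131,-75,78,286.25,147.5),(-125,75,20,251.4,236.4),(-125,-75,20,298.2,229.3),(75,65,43.5,246,172),(75,-65,43.5,285.4,167.7)]
    S=[(131,-75,78,255,223),(131,75,78,253.8,265.3),(131,75,0,255,284.2),(-125,75,0,352.2,280.4),(-101,60,38,343.8,267.8)]
    T=np.array(T);S=np.array(S)
    def f(p): return np.r_[(proj("top",w(p,T[:,:3]/1e3))-T[:,3:])*1.27,proj("side",w(p,S[:,:3]/1e3))-S[:,3:]].ravel()
    r=least_squares(f,[.6,.1,.1],loss="soft_l1")
    print(r.x); print(f(r.x).reshape(-1,2).round(1))
    p=r.x
    for n,q in dict(roller=(-.101,0,.038),crest=(.075,0,.0435),seat=(.094,0,.0645),toe=(-.125,0,0)).items(): print(n,w(p,[q]).round(4))
    import cv2
    for n in C:
        im=cv2.resize(cv2.imread(f"pics/{n}0.png"),None,fx=4,fy=4,interpolation=cv2.INTER_CUBIC)
        def line(P,col):
            P=(proj(n,w(p,np.array(P)/1e3))*4+1.5).round().astype(int); cv2.polylines(im,[P.reshape(-1,1,2)],True,col,1)
        line([(131,75,78),(131,-75,78),(119,-75,78),(119,75,78)],(0,0,255))
        line([(131,75,0),(131,-75,0),(-125,-75,0),(-125,75,0)],(255,0,0))
        line([(75,65,43.5),(75,-65,43.5),(-115,-65,10),(-115,65,10)],(0,255,0))
        a=np.linspace(0,6.28,30)
        for y in (60,-60): line([(-101+25*np.cos(t),y,38+25*np.sin(t)) for t in a],(0,255,255))
        c=proj(n,w(p,[(0,0,.03)]))[0]*4; x,y=c.astype(int); cv2.imwrite(f"pics/fit_{n}.png",im[y-240:y+240,x-280:x+280])
E
python3 fit.py
```

```text
[0.55210978 0.17069188 0.1738199 ]
[[-1.  -2.4]
 [-0.6 -1.2]
 [-0.9 -0.1]
 [-0.3 -0.1]
 [-0.9  1.2]
 [ 0.5 -0.8]
 [ 0.6 -1.3]
 [-0.  -1.4]
 [ 0.6 -0.8]
 [ 0.8 -0.1]
 [ 0.5 -1. ]]
roller [[0.4526 0.1532 0.038 ]]
crest [[0.626  0.1837 0.0435]]
seat [[0.6447 0.1869 0.0645]]
toe [[0.429  0.1491 0.    ]]
```

View pics/fit_top.png

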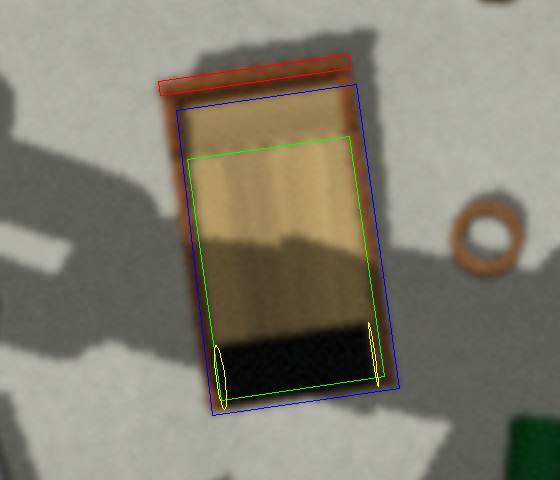

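View pics/fit_side.png

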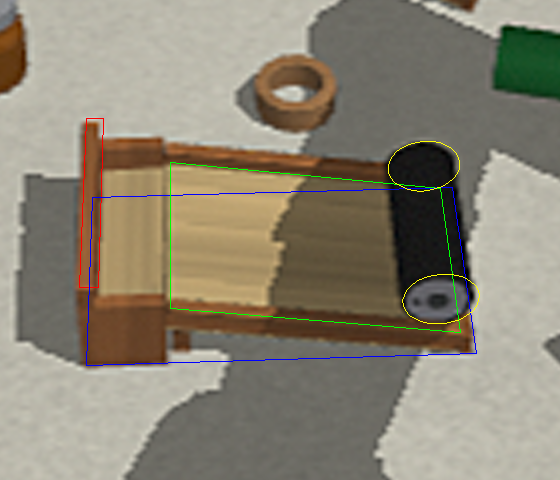

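The outlines match both pictures to about 1 px (2–3 mm), which is enough. Next I'll check the tool's orientation and how close the white roller is to the approach spot.

Run:
```python
import numpy as np
from fit import *
from scipy.spatial.transform import Rotation as Ro
from rig import arm
o=arm.get_obs(); R=Ro.from_rotvec(o["ee_rot"]).as_matrix(); print(R.round(3))
yaw=.1738; up=np.array([np.cos(yaw),np.sin(yaw)]); ac=np.array([-up[1],up[0]])
a=np.degrees(np.arctan2(R[1,2],R[0,2])); print("jaw az",a,"want",np.degrees(yaw)+90)
def back(c,uv,z):
    K,Rr,t=C[c]; d=Rr.T@np.linalg.inv(K)@np.r_[uv,1]; o=-Rr.T@t; return o+d*(z-o[2])/d[2]
for uv in [(243,263),(262,257),(276,290),(262,299)]:
    X=back("top",uv,.025)[:2]; d=X-[.552,.1707]; print(uv,X.round(3),(d@up).round(3),(d@ac).round(3))
for x in (-.175,-.165,-.137,-.1,0,.04):
    q=w([.5521,.1707,yaw],[(x,0,0)])[0]; print(x,q.round(4),((q[:2]-o["tcp_pos"][:2])*100).round(2))
```

```text
[[-0.001 -0.936  0.353]
 [-0.002  0.353  0.936]
 [-1.     0.    -0.002]]
jaw az 69.3291489733779 want 99.95800647937371
(243, 263) [0.332 0.241] -0.204 0.107
(262, 257) [0.352 0.183] -0.195 0.047
(276, 290) [0.254 0.136] -0.3 0.017
(262, 299) [0.226 0.177] -0.32 0.063
-0.175 [0.3797 0.1404 0.    ] [ 15.94 -44.38]
-0.165 [0.3896 0.1422 0.    ] [ 16.93 -44.2 ]
-0.137 [0.4172 0.147  0.    ] [ 19.68 -43.72]
-0.1 [0.4536 0.1534 0.    ] [ 23.33 -43.08]
0 [0.5521 0.1707 0.    ] [ 33.18 -41.35]
0.04 [0.5915 0.1776 0.    ] [ 37.12 -40.66]
```

Run:
```python
import cv2
b=cv2.imread("pics/top0.png")[220:310,220:320]
cv2.imwrite("pics/cw.png",cv2.resize(b,(600,540),interpolation=cv2.INTER_CUBIC))
```

```text
(no output)
```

View pics/cw.png

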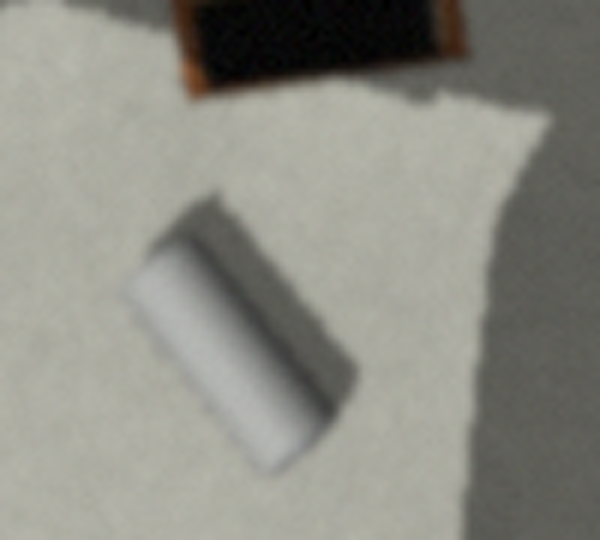

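The white roller's near end is at ramp x ≈ -195 mm. If the TCP comes down at ramp x = -160 mm with the jaws open across the ramp, it clears that roller by about 20 mm and the long roller by about 23 mm. I'll travel high first, then turn and descend.

Emit:
drive_tool(commands="4 -10 0 8 0; 6 -15 0 12 0; 8 -20 0 16 0; 10 -25 0 20 0; 12 -30 0 24 0; 14 -35 0 28 0; 16 -40 0 30.6 0; 17.4 -44.1 0 30.6 0")

```text
time_s: 0.95
tcp_pos: [0.3685, 0.2112, 0.2312]
ee_rot: [-1.337, 1.121, 1.336]
contact_force: [0.2, 0.5, -0.6]
grip_width: 0.0855
```

Emit:
drive_tool(commands="0 0 -2 0 0; 0 0 -4 0 0; 0 0 -6 0 0; 0 0 -8 0 0; 0 0 -8 0 0")

```text
time_s: 1.45
tcp_pos: [0.3656, 0.2119, 0.1482]
ee_rot: [-1.334, 1.129, 1.34]
contact_force: [-0.7, 0.6, -0.6]
grip_width: 0.0851
```

```bash
cat > st.py <<'E'
import numpy as np,cv2,sys
from scipy.spatial.transform import Rotation as Ro
from rig import arm
o=arm.get_obs(); R=Ro.from_rotvec(o["ee_rot"]).as_matrix()
yaw=.1738; u=np.array([np.cos(yaw),np.sin(yaw)]); a=np.array([-u[1],u[0]]); d=o["tcp_pos"][:2]-[.5521,.1707]
print("t",o["time_s"],"tcp",o["tcp_pos"].round(4),"ramp x,y mm",(d@u*1e3).round(1),(d@a*1e3).round(1),"jaw az",np.degrees(np.arctan2(R[1,2],R[0,2])).round(2),"want 99.96 F",o["contact_force"].round(2),"Fu",(o["contact_force"][:2]@u).round(2))
for n in sys.argv[2:]:
    im=arm.get_image(n)["img"][:,:,::-1]; cv2.imwrite(f"pics/{n}_{sys.argv[1]}_full.png",im)
    if n=="side": im=cv2.resize(im[180:320,220:420],(800,560),interpolation=cv2.INTER_CUBIC)
    if n=="top": im=cv2.resize(im[130:270,200:350],(600,560),interpolation=cv2.INTER_CUBIC)
    cv2.imwrite(f"pics/{n}_{sys.argv[1]}.png",im)
E
python3 st.py 1 side wrist
```

```text
t 1.45 tcp [0.3656 0.2119 0.1482] ramp x,y mm -176.6 72.8 jaw az 99.91 want 99.96 F [-0.65  0.55 -0.63] Fu -0.55
```

Emit:
drive_tool(commands="1.4 -3.4 0 0 0; 2.9 -6.9 0 0 0; 2.9 -6.9 -2 0 0; 2.9 -6.9 -4 0 0; 2.9 -6.9 -6 0 0; 2.9 -6.9 -6 0 0")

```text
time_s: 2.15
tcp_pos: [0.396, 0.1437, 0.0902]
ee_rot: [-1.334, 1.125, 1.338]
contact_force: [-0.2, -0.1, 0.0]
grip_width: 0.0852
```

```bash
python3 st.py 2 side wrist top
```

```text
t 2.15 tcp [0.396  0.1437 0.0902] ramp x,y mm -158.4 0.4 jaw az 99.92 want 99.96 F [-0.16 -0.11  0.  ] Fu -0.17
```

View pics/side_2.png

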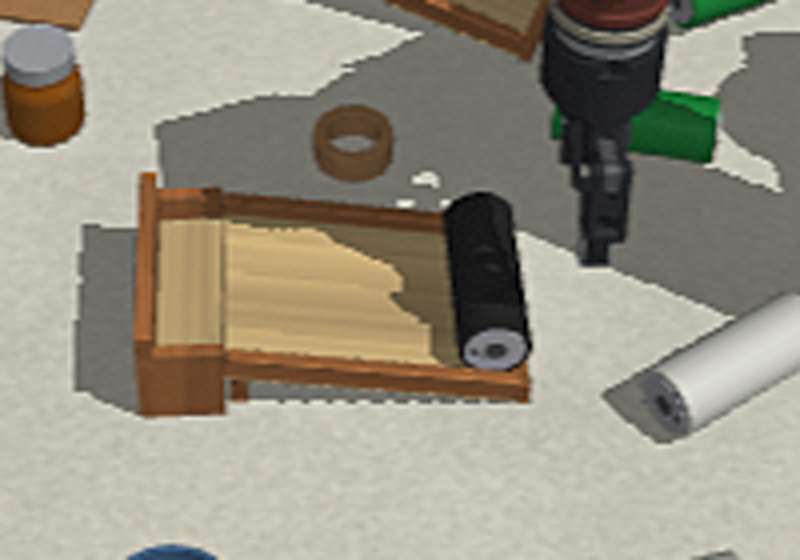

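View pics/wrist_2.png

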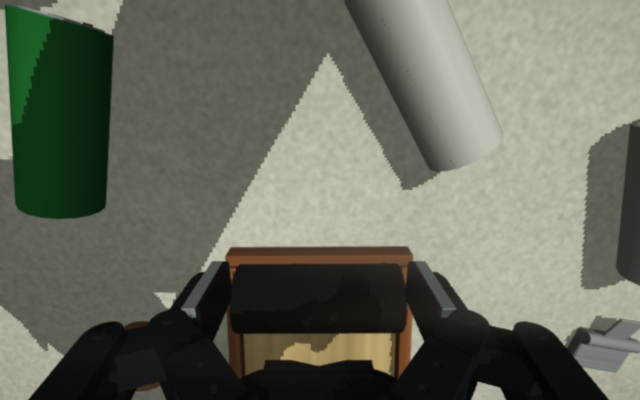

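View pics/top_2.png

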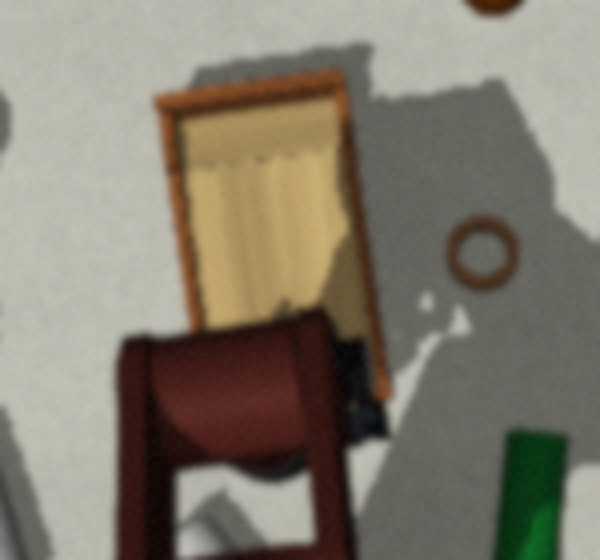

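The wrist view shows the toe strip level in the image and centred (columns 228–412 against 318), so the hand is square and centred on the ramp. In the side crop the fingertip is at (593,262), still behind and above the roller. Now I'll descend behind it and check the tip height.

Emit:
drive_tool(commands="-0.1 0 -1.5 0 0; -0.1 0 -3 0 0; -0.1 0 -4.5 0 0; -0.1 0 -6 0 0; -0.1 0 -6.8 0 0; -0.1 0 -6.8 0 0")

```text
time_s: 2.9
tcp_pos: [0.3965, 0.1442, 0.0234]
ee_rot: [-1.336, 1.122, 1.336]
contact_force: [-0.3, -0.0, -0.5]
grip_width: 0.0853
```

```bash
python3 st.py 3 side wrist; python3 -c "
from fit import *
P=w([.5521,.1707,.1738],[(x,y,z) for x in (-.1695,-.1475) for y in (50,-50) for z in (.022,.035) for y in [y/1e3]])
print((proj('side',P)-[220,180])*4)"
```

```text
t 2.9 tcp [0.3965 0.1442 0.0234] ramp x,y mm -157.9 0.8 jaw az 99.94 want 99.96 F [-0.3  -0.02 -0.49] Fu -0.3
[[596.84492035 348.23464058]
 [588.6365596  278.86737104]
 [577.46408126 237.96347466]
 [588.61697497 278.75715859]
 [563.91393648 349.24737271]
 [556.37095718 279.79493208]
 [546.23025833 238.82429474]
 [556.35309026 279.6845673 ]]
```

View pics/side_3.png

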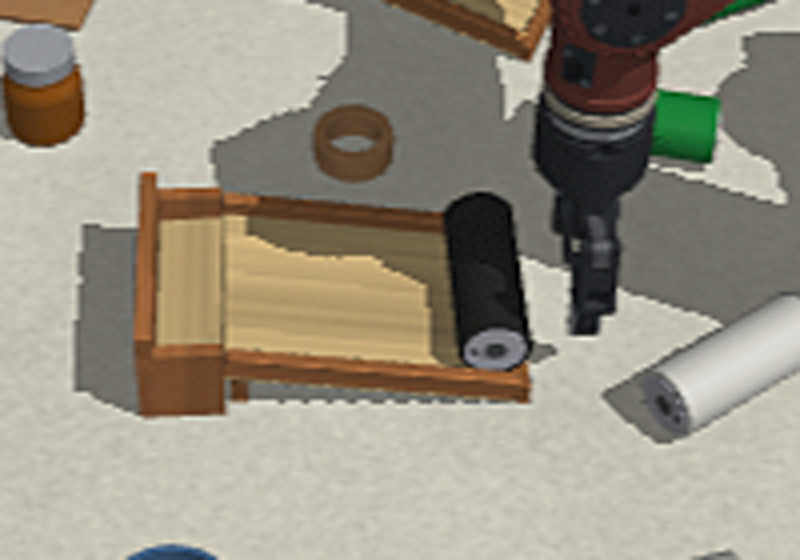

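View pics/wrist_3.png

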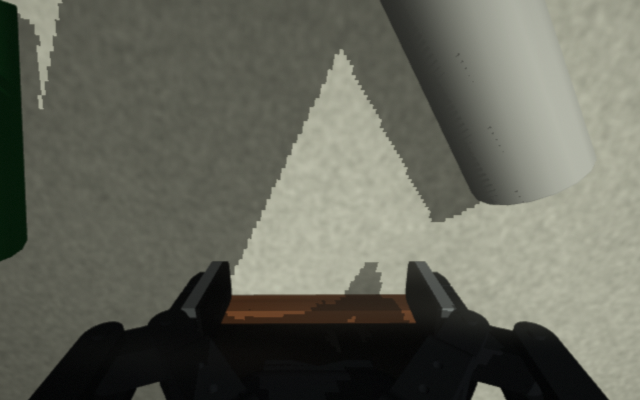

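The tip's near-side row (~333) matches a tip height of about 36 mm, so the open tips sit about 12 mm above the TCP as stated. I'll lower 3 mm, close the ~21 mm gap, and start the push gently.

Emit:
drive_tool(commands="0.49 0.05 -0.3 0 0; 0.98 0.12 -0.3 0 0; 1.48 0.2 -0.3 0 0; 1.77 0.26 -0.3 0 0; 2.07 0.31 -0.3 0 0; 2.36 0.36 -0.25 0 0; 2.76 0.43 -0.18 0 0; 3.15 0.5 -0.11 0 0")

```text
time_s: 3.8
tcp_pos: [0.4268, 0.1489, 0.0218]
ee_rot: [-1.335, 1.124, 1.338]
contact_force: [-1.9, -0.2, 1.8]
grip_width: 0.0856
```

```bash
python3 st.py 4 side
```

```text
t 3.8 tcp [0.4268 0.1489 0.0218] ramp x,y mm -127.2 0.2 jaw az 99.94 want 99.96 F [-1.94 -0.18  1.8 ] Fu -1.94
```

View pics/side_4.png

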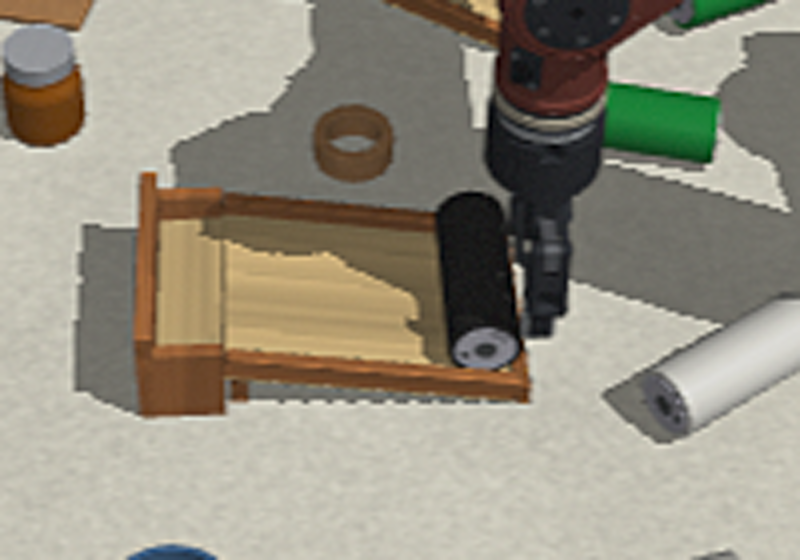

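The fingers are in contact with a push of about 1.9 N. The roller's near end has moved from (497,350) to (487,350), so it is off the toe and square. I'll keep a steady 45 mm/s up the 10° slope.

Emit:
drive_tool(commands="0.44 0.08 0.08 0 0; 0.89 0.16 0.16 0 0; 1.33 0.23 0.24 0 0; 1.77 0.31 0.32 0 0; 2.22 0.39 0.4 0 0; 2.66 0.47 0.48 0 0; 3.1 0.55 0.56 0 0; 3.55 0.62 0.63 0 0")

```text
time_s: 4.65
tcp_pos: [0.4637, 0.1553, 0.0286]
ee_rot: [-1.336, 1.122, 1.336]
contact_force: [-2.8, -0.7, 2.4]
grip_width: 0.0853
```

Emit:
drive_tool(commands="0.44 0.08 0.08 0 0; 0.89 0.16 0.16 0 0; 1.33 0.23 0.24 0 0; 1.77 0.31 0.32 0 0; 2.22 0.39 0.4 0 0; 2.66 0.47 0.48 0 0; 3.1 0.55 0.56 0 0; 3.55 0.62 0.63 0 0")

```text
time_s: 5.45
tcp_pos: [0.4992, 0.1615, 0.0349]
ee_rot: [-1.336, 1.122, 1.336]
contact_force: [-3.4, 0.1, 0.9]
grip_width: 0.0855
```

```bash
python3 st.py 5 side
```

```text
t 5.45 tcp [0.4992 0.1615 0.0349] ramp x,y mm -53.7 0.1 jaw az 99.93 want 99.96 F [-3.44  0.11  0.92] Fu -3.37
```

View pics/side_5.png

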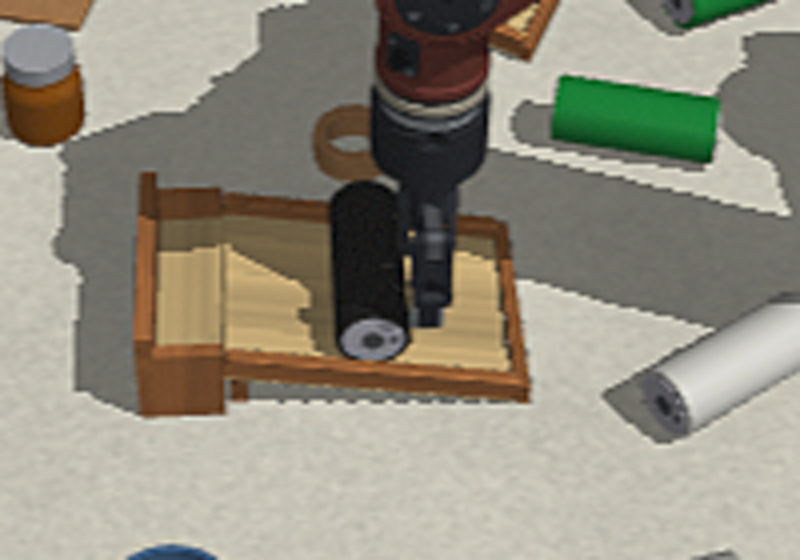

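The roller is halfway up, square and in contact, with its near end at (373,340). I'll continue.

Emit:
drive_tool(commands="0.44 0.08 0.08 0 0; 0.89 0.16 0.16 0 0; 1.33 0.23 0.24 0 0; 1.77 0.31 0.32 0 0; 2.22 0.39 0.4 0 0; 2.66 0.47 0.48 0 0; 3.1 0.55 0.56 0 0; 3.55 0.62 0.63 0 0")

```text
time_s: 6.3
tcp_pos: [0.5347, 0.1677, 0.0412]
ee_rot: [-1.336, 1.122, 1.336]
contact_force: [-2.1, 0.2, 2.1]
grip_width: 0.0851
```

Emit:
drive_tool(commands="0.44 0.08 0.08 0 0; 0.89 0.16 0.16 0 0; 1.33 0.23 0.24 0 0; 1.77 0.31 0.32 0 0; 2.22 0.39 0.4 0 0; 2.66 0.47 0.48 0 0; 3.1 0.55 0.56 0 0; 3.55 0.62 0.63 0 0")

```text
time_s: 7.1
tcp_pos: [0.5702, 0.1739, 0.0475]
ee_rot: [-1.336, 1.122, 1.336]
contact_force: [-2.4, -0.4, 0.7]
grip_width: 0.0856
```

```bash
python3 st.py 6 side
```

```text
t 7.1 tcp [0.5702 0.1739 0.0475] ramp x,y mm 18.4 0.1 jaw az 99.93 want 99.96 F [-2.38 -0.41  0.71] Fu -2.42
```

View pics/side_6.png

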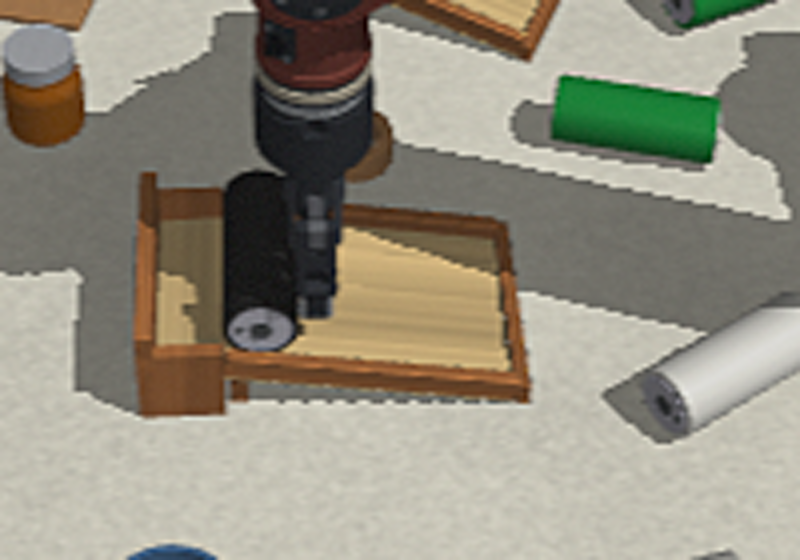

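The roller is nearly at the crest, at about x = +54 mm. I'll push slowly over the crest and stop short of the cheeks.

Emit:
drive_tool(commands="0.34 0.06 0.06 0 0; 0.69 0.12 0.12 0 0; 1.03 0.18 0.18 0 0; 1.38 0.24 0.24 0 0; 1.72 0.3 0.3 0 0; 2.07 0.36 0.36 0 0; 2.41 0.42 0.36 0 0; 2.76 0.48 0.36 0 0")

```text
time_s: 7.95
tcp_pos: [0.5987, 0.1788, 0.0513]
ee_rot: [-1.337, 1.12, 1.334]
contact_force: [-0.1, 0.3, 0.2]
grip_width: 0.0849
```

```bash
python3 st.py 7 side
```

```text
t 7.95 tcp [0.5987 0.1788 0.0513] ramp x,y mm 47.3 -0.0 jaw az 99.92 want 99.96 F [-0.15  0.28  0.23] Fu -0.1
```

View pics/side_7.png

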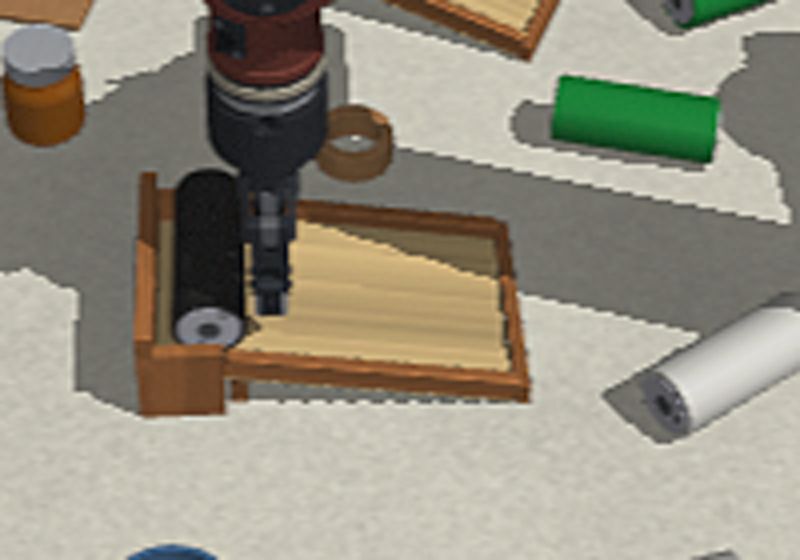

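The push force has dropped to zero, so the roller is past the crest and running ahead into the pocket. I'll hold, then look.

Emit:
drive_tool(commands="0 0 0 0 0; 0 0 0 0 0; 0 0 0 0 0; 0 0 0 0 0; 0 0 0 0 0; 0 0 0 0 0")

```text
time_s: 8.6
tcp_pos: [0.5974, 0.1787, 0.051]
ee_rot: [-1.336, 1.122, 1.336]
contact_force: [-1.3, 0.4, 0.1]
grip_width: 0.0855
```

```bash
python3 st.py 8 side
```

```text
t 8.6 tcp [0.5974 0.1787 0.051 ] ramp x,y mm 46.0 0.0 jaw az 99.93 want 99.96 F [-1.32  0.41  0.1 ] Fu -1.22
```

View pics/side_8.png

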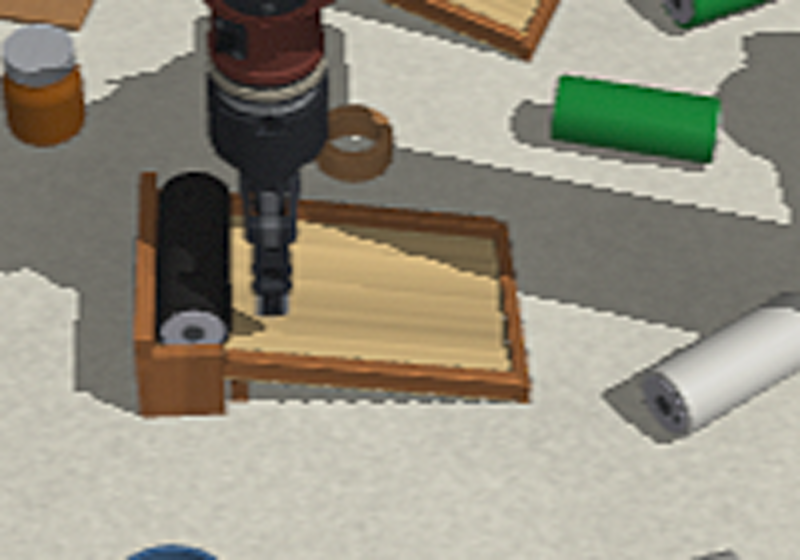

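The roller has dropped into the pocket against the stop, with its near end at (192,332) and a clear gap to the fingers. I'll back off, rise, and verify from above.

Emit:
drive_tool(commands="-0.5 -0.1 1 0 0; -1 -0.2 3 0 0; -2 -0.3 6 0 0; -4 -0.7 9 0 0; -7 -1.2 12 0 0; -11 -1.9 14 0 0; -15 -2.6 15 0 0; -15 -2.6 15 0 0")

```text
time_s: 9.45
tcp_pos: [0.4433, 0.1523, 0.2023]
ee_rot: [-1.336, 1.122, 1.336]
contact_force: [-0.1, -0.6, -0.0]
grip_width: 0.0855
```

Emit:
drive_tool(commands="0 5 2 0 0; 0 10 3 0 0; 0 15 3 0 0; 0 20 3 0 0; 0 20 3 0 0; 0 20 3 0 0")

```text
time_s: 10.05
tcp_pos: [0.4473, 0.3539, 0.2308]
ee_rot: [-1.338, 1.121, 1.338]
contact_force: [0.2, -1.0, -1.0]
grip_width: 0.0857
```

```bash
python3 st.py 9 side top
python3 - <<'E'
from fit import *
import cv2
p=[.5521,.1707,.1738]
for n in ("top","side"):
    im=cv2.resize(cv2.imread(f"pics/{n}_9_full.png"),None,fx=4,fy=4,interpolation=cv2.INTER_CUBIC)
    for y in (60,-60):
        P=(proj(n,w(p,[(.094+.025*np.cos(t),y/1e3,.0645+.025*np.sin(t)) for t in np.linspace(0,6.28,30)]))*4+1.5).round().astype(int)
        cv2.polylines(im,[P.reshape(-1,1,2)],True,(0,255,255),1)
    x,y=(proj(n,w(p,[(0,0,.03)]))[0]*4).astype(int); cv2.imwrite(f"pics/end_{n}.png",im[y-240:y+240,x-280:x+280])
for n in ("top","side"):
    a=cv2.imread(f"pics/{n}0.png").astype(int);b=cv2.imread(f"pics/{n}_9_full.png").astype(int)
    cv2.imwrite(f"pics/diff_{n}.png",np.abs(a-b).max(2).astype(np.uint8))
E
```

```text
t 10.05 tcp [0.4473 0.3539 0.2308] ramp x,y mm -71.5 198.6 jaw az 100.09 want 99.96 F [ 0.22 -1.01 -0.99] Fu 0.04
```

View pics/end_top.png

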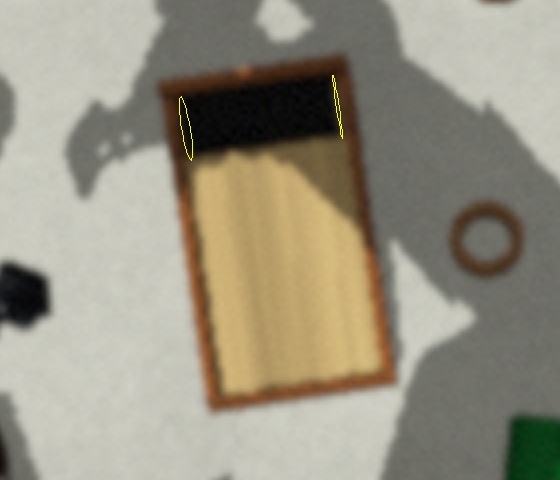

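View pics/end_side.png

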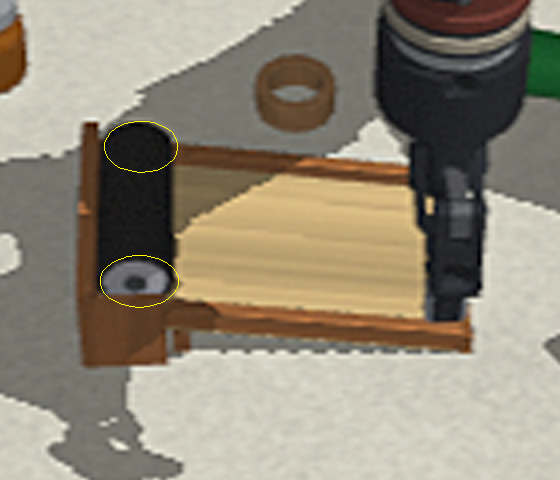

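View pics/side_9_full.png

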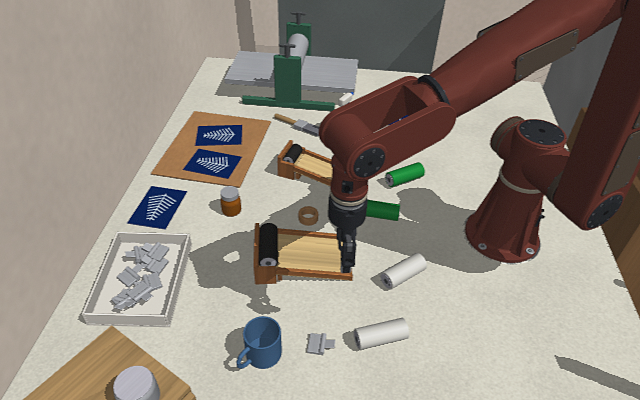

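View pics/diff_side.png

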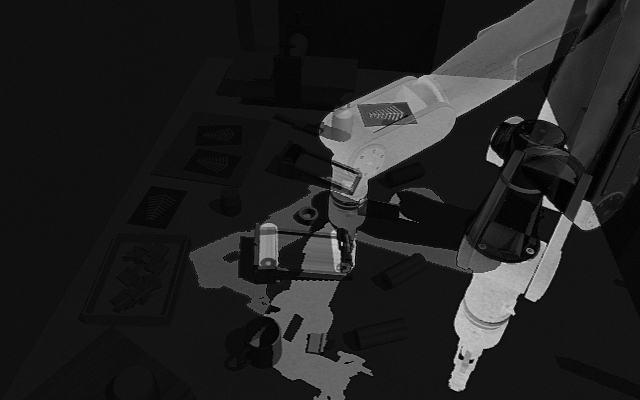

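The roller is parked and square, matching the seat outline within 1–2 px in both views. The bystanders have not shifted and the hand is clear at z = 0.23 m. I'll hand the job in.

Run:
```python
from rig import arm
print(arm.job_done(), arm.get_obs()["time_s"])
```

```text
the job is handed in; nothing more can be done
the job is handed in; nothing more can be done
```

The long roller is parked in the pocket against the stop, and I handed the job in at about 10 s of the 37 s allowed. I pushed it up the wide ramp with both open fingertips at about 35–45 mm/s, using 2–3.5 N. It did not visibly run back and was never grasped. It rolled over the crest into the pocket, and I then backed the hand off and raised it clear.

**Last checks:**
- **Roller:** its outline agrees with the expected seat within about 1–2 px (a few mm) in both the top and side views, and it lies square to the ramp.
- **Bystanders:** in the side view the short roller, tape, mug, jar and clip show no shift from the start. The brush and sprayer were partly hidden behind the arm in the last picture. The hand never went near them.
- **Hand:** it was free at z = 0.23 m, and the force reading was only about 1 N of noise.

**Disagreement:** my ramp pose fit left errors of about 1 px (2.4 px for one corner). That is around 2–3 mm for most points, about the stated calibration error, and had no visible effect on the push.

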